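# Fit the U-bolt over the antenna boom

### The job

Fit the boom tube's U-bolt: from the two standing in the grey rack take the wide one, whose legs match the holes of the aluminium bracket, and lower it over the tube so that one leg goes through each hole and its bow comes to rest on the tube. Keep hold of it until both legs are through the holes, then leave it hanging there upright; leave the narrow U-bolt in the rack.

Things in the scene. Friction and masses are not known exactly. Their poses are not given: they have to be found in the camera images.
- wide_ubolt_center (a point): Wide U-bolt, 10 mm steel rod, legs down, 60 mm apart (centres) along own y; 104 mm high, 0.13 kg. Flat black grip tab on the bow: 12 mm thick along own x, 34 mm wide along y, 34 mm high. This point, half-way up: 52 mm above the leg tips, 8 mm below the bow's inner crown, 18 mm below the tab's foot, 35 mm below the tab's middle. z up. Starts with its y along the rack's y; either way round is alike.
- narrow_ubolt_center (a point): Narrow U-bolt, a bystander in the other trough: same rod, tab and height, but legs only 36 mm apart centre to centre (46 mm over all); it fits neither the tube nor the holes. Point at its centre, 52 mm above the leg tips; axes as for the wide one.
- rack: Fixed grey block on the right-hand worktop, 48 x 230 x 36 mm high, long along own y. Origin: centre of its underside. Two open troughs, 12.5 mm wide, 84 mm long along y, 28 mm deep, centred at y = +55 and -55 mm; a U-bolt stands in each, tips 8 mm above the worktop; either may be in either. Behind it, from x = 0.53 on, is a 0.2 m high screwdriver stand and a lamp: carry the U-bolt past in front.
- bracket: Fixed aluminium bracket on the left-hand worktop. Origin: centre of its underside, z up. Level top plate 70 (own x) x 104 (own y) x 6 mm, upper face 55 mm above the worktop; two round through holes, 26 mm wide, at x = 0, y = +30 and -30 mm, free space below. A fixed grey tube, 26 mm thick, 200 mm long, lies on the plate along x at y = 0, its top 81 mm above the worktop.
- seat (a point): Point fixed to the bracket on its centre line, 73 mm above the worktop (inside the tube): where the wide U-bolt's centre lies when home, bow resting on the tube, leg tips 34 mm below the plate's upper face. Axes as the bracket's; the U-bolt's y must lie along this y, either way round.

How it is judged:
By the outcome, as a careful person would: the job done as asked, in the order asked, and still so for the second after the job is handed in, with the robot touching nothing.
It also fails if it takes over 38 s, if anything falls off the work surface, if the arm or the gripper's body presses on something with over 40 N, if the wrist force passes 120 N, or if a joint passes its speed limit or range.

### The arm

A 6-joint arm with a two-finger parallel gripper is mounted at the origin on a cart in front of the work surface, level with it; the furniture and walls round the work are solid. World frame = base frame: x ahead of the robot, y to its left, z up, the work surface at z = 0. Lengths are in mm, angles in rad, forces in N, time in s.
With the tool pointing down it reaches from about 275 to 1000 mm from the base axis. Payload 8.4 kg.
Tool frame: the origin (TCP) lies at the very end of the fingers, on their centre line; the grasp point (between the pads) lies 19 mm behind it; z points along the fingers, y is the direction in which the jaws open and shut (so a half turn about z gives the same grasp; the last joint's range is limited). The gripper opens to 85 mm and grips with 20 to 120 N. Pads are 22 mm wide; open, the fingers measure 114 mm over their backs; the gripper's body (76 mm by 85 mm) begins 54 mm behind the grasp point. The pads swing forward as they close: fully open they stand 13 mm farther back than shut.
Start: joints at [1.157, 0.353, 1.633, -0, 1.155, -0.002], TCP at [250.161, 572.754, 231.281] pointing down, gripper open.
Joint ranges: [-2.63, 2.63], [-0.92, 2.1], [0.06, 2.66], [-1.3, 4.44], [0, 2.69], [-3.02, 3.02]. Speed limits (rad/s): [2.22, 2.22, 2.79, 3.14, 3.14, 3.14].

### API

Orientations are given as [roll, pitch, yaw] about the fixed x, y, z axes, in that order (R = Rz(yaw) Ry(pitch) Rx(roll)).
In Python, from rig import sense, grab_frame, sign_off, masks_of gives the robot as it stands. The module is installed in compiled form; this text tells all that it offers.
- The arm moves only by the shell command python3 -m inch 'ROWS' [FORCE]. ROWS is JSON, a list of rows, each an object of numbers: "gripper": the finger opening in m, from 0 to 0.0854; "tx", "ty", "tz": the shift along the tool's x, y, z in m; "spin": the turn about the tool's z in degrees. In form: [{"gripper": .., "tx": .., "ty": .., "tz": .., "spin": ..}, ...]. A call has exactly 8 rows; each row shifts and turns the commanded pose from where the row before left it, along the tool's axes as they then stand; what a row does not reach is not made up. A row lasts 1/10 s, in which the tool goes at most 50 mm and 8.59 degrees, less where a joint would pass 70% of its speed; a pose out of reach is approached as far as the arm can. A call is refused whole if a number of a shift passes 0.05 or a number of a turn 8.59, either way. A call with a gripper value outside its range is refused whole. The fingers move at their own pace and stop on an object; FORCE is the grip in N (left out, the last holds). Time passes only in rows, so rows that do not move let the fingers close, or fill a call up. It gives the time, the measured TCP pose, the force and the opening at its end, in the units of the state.
- sense(): the state, without advancing time (a new reading comes with each control period).
- grab_frame(name): name is "scene" or "side" or "wrist"; returns a dict with "pixels" (480x640x3 uint8, red, green, blue), "K" (3x3 intrinsics, pixels), "extrinsics" (4x4, takes a point from camera to world coordinates). Camera axes: x right, y down, z forward; pixel columns grow to the right and rows downward; lengths in mm; the calibration is good to about 2 mm. The wrist camera is an equidistant fisheye: a pixel r from the principal point sees the ray r / f radians off the axis. A picture is of the moment at which its call begins. There is no depth.
- sign_off(): hands the job in, once; it reports no verdict.
Trained networks look in the newest picture that a camera, given by its name, has taken for a name from the list of things; names that differ only in an ending like _2 or _b are one class to them, and where a whole thing is asked for, a point or a joint stands for the part that bears it (a point fixed in the world has none). Each returns a list of dicts, best first, with "conf" (0 to 1); they miss things now and then, are a little off and sometimes report something else, mostly with a low value. They report only what shows in the picture. A call takes as long as a camera call.
- masks_of(camera, target): "pixels" (480x640 bool, what is visible of it) and "centre" ([row, column] in pixels, amid what is visible of it).
The state is a dict: "clock": time; "qpos": joint angles; "qvel": joint speeds; "joint_efforts": joint torques, N m; "eef_pos": TCP position; "tcp_rot": TCP orientation; "contact_force": force on the tool from outside, world axes, zero at the start; "wrist_torque": the same for the moment, N m; "opening": opening from 0.0 (shut) to 1.0 (fully open).
Only numpy, scipy, OpenCV 4.12 (cv2) and the standard library are available. Lean on these libraries where they do the work, as an engineer would, in place of code of your own. Each camera call takes 0.05 s, during which the arm holds its last target.

## Working session

There is one attempt and no reset: what is moved stays moved. The work goes in short steps, Python scripts to look and compute and a shell command to move; the robot and the scene stay as the last step left them, time stands still between calls to the robot, and variables do not carry over. Pictures are saved under pics/ and viewed, and the job is handed in when it is done.

```bash
mkdir -p pics; cat > h.py <<'E'
import numpy as np, cv2
from rig import sense, grab_frame, sign_off, masks_of
def snap(n,f):
    d=grab_frame(n); cv2.imwrite('pics/'+f,d['pixels'][:,:,::-1]); return d
E
python3 - <<'E'
from h import *
print(sense())
for n in ['scene','side','wrist']:
    d=snap(n,n+'0.png'); print(n,d['K'].tolist(),np.round(d['extrinsics'],3).tolist())
    np.savez(n+'0.npz',**d)
    for t in ['wide_ubolt_center','narrow_ubolt_center','rack','bracket']:
        try:
            for m in masks_of(n,t)[:3]:
                ys,xs=np.nonzero(m['pixels']); print(t,round(m['conf'],2),np.round(m['centre'],1),xs.min(),xs.max(),ys.min(),ys.max(),len(xs))
        except Exception as e: print(t,e)
print(sense()['clock'])
E
```

```text
{'clock': 0.0, 'qpos': array([ 1.15656359e+00,  3.53642526e-01,  1.63412549e+00, -5.10848879e-05,
        1.15516977e+00, -2.36569485e-03]), 'qvel': array([-5.40973667e-04,  7.25618654e-04,  9.81938690e-04, -1.47979318e-04,
        5.20897975e-05, -5.53682404e-04]), 'joint_efforts': array([ 1.60943488e-03, -6.05253053e+01, -3.42067838e+01,  1.21258527e-04,
        9.37673118e-03, -7.44152601e-06]), 'eef_pos': array([250.01032284, 572.31512712, 230.56887691]), 'tcp_rot': array([-3.14024741e+00,  4.35256035e-05,  2.72974630e+00]), 'contact_force': array([-0.70504268, -0.10753591, -0.16402589]), 'wrist_torque': array([ 0.04778481,  0.04046779, -0.02294535]), 'opening': 1.0030863916378157}
scene [[622.2077316318587, 0.0, 313.8281147468473], [0.0, 622.2077316318587, 230.03028528104593], [0.0, 0.0, 1.0]] [[0.794, -0.394, 0.463, -82.678], [-0.607, -0.488, 0.627, -814.834], [-0.021, -0.779, -0.627, 868.293], [0.0, 0.0, 0.0, 1.0]]
wide_ubolt_center 0.83 [352.5 413.7] 397 422 332 388 665
narrow_ubolt_center 0.7 [308.7 375.4] 367 384 291 338 481
rack 0.58 [363.  394.2] 346 441 301 413 3518
rack
[... 163 characters left out ...]
, 247.83110472983753], [0.0, 0.0, 1.0]] [[0.978, -0.119, 0.17, 247.094], [-0.206, -0.446, 0.871, -1224.037], [-0.028, -0.887, -0.461, 730.34], [0.0, 0.0, 0.0, 1.0]]
narrow_ubolt_center 0.79 [307.9 338.7] 333 339 295 326 202
rack 0.79 [368.3 336.9] 324 355 314 405 2012
bracket 0.57 [214.3 321.5] 279 353 201 238 1493
wrist [[371.64829954431775, 0.0, 321.67199582139517], [0.0, 371.64829954431775, 239.43538781929857], [0.0, 0.0, 1.0]] [[0.4, 0.867, 0.296, 175.08], [0.917, -0.378, -0.13, 605.051], [-0.001, 0.323, -0.946, 373.306], [0.0, 0.0, 0.0, 1.0]]
narrow_ubolt_center 0.45 [457.9   3.6] 0 13 446 468 166
rack 0.7 [441.7  18. ] 0 34 430 459 692
bracket 0.7 [449.9 171.7] 161 235 412 471 481
0.75
```

View pics/scene0.png

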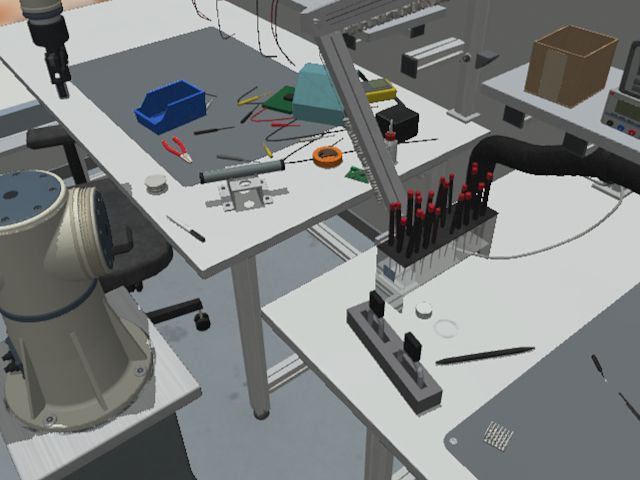

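View pics/side0.png

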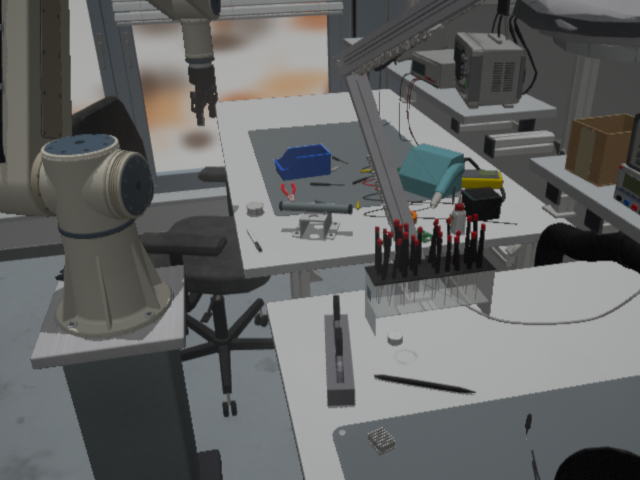

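View pics/wrist0.png

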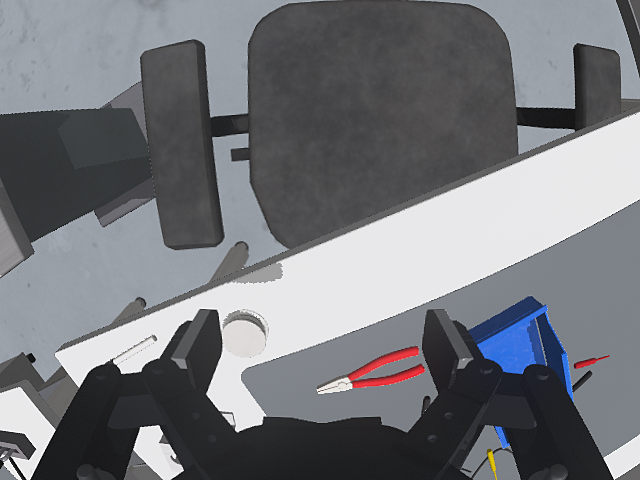

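```bash
python3 - <<'E'
import cv2
a=cv2.imread('pics/scene0.png'); cv2.imwrite('pics/z1.png',cv2.resize(a[280:430,320:470],None,fx=4,fy=4,interpolation=2))
cv2.imwrite('pics/z2.png',cv2.resize(a[140:230,170:310],None,fx=5,fy=5,interpolation=2))
a=cv2.imread('pics/side0.png'); cv2.imwrite('pics/z3.png',cv2.resize(a[280:420,270:410],None,fx=4,fy=4,interpolation=2))
cv2.imwrite('pics/z4.png',cv2.resize(a[180:260,250:380],None,fx=6,fy=6,interpolation=2))
E
```

```text
(no output)
```

View pics/z1.png

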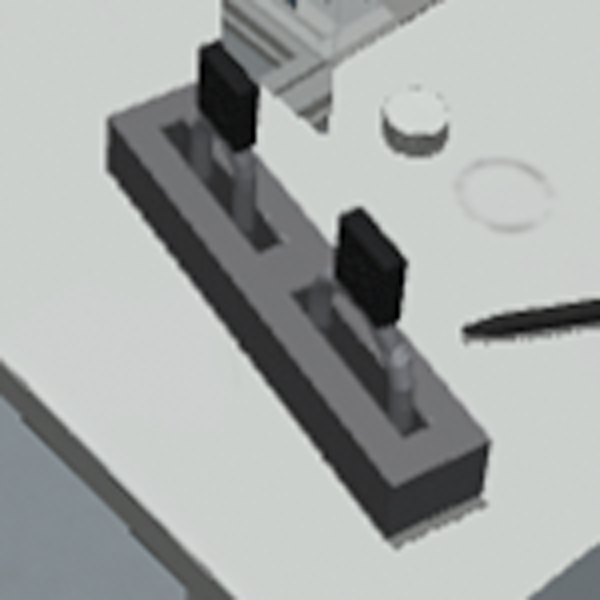

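View pics/z2.png

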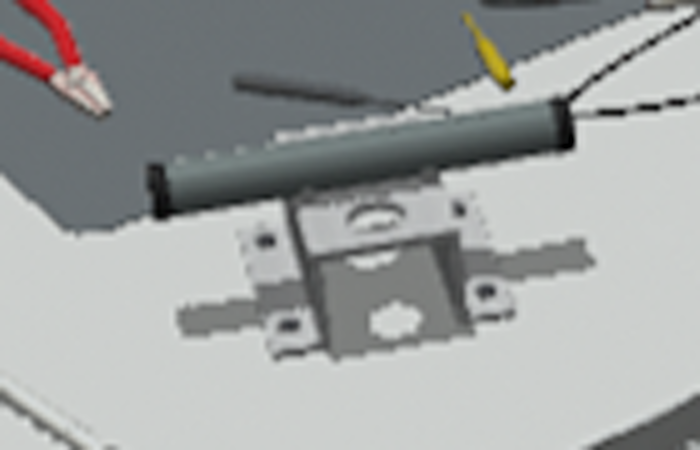

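View pics/z3.png

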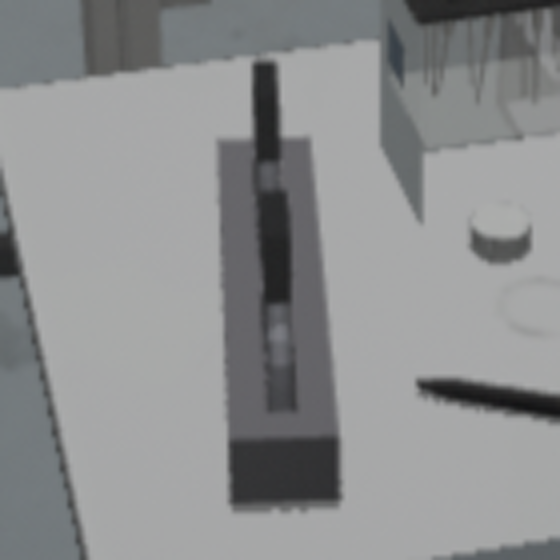

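View pics/z4.png

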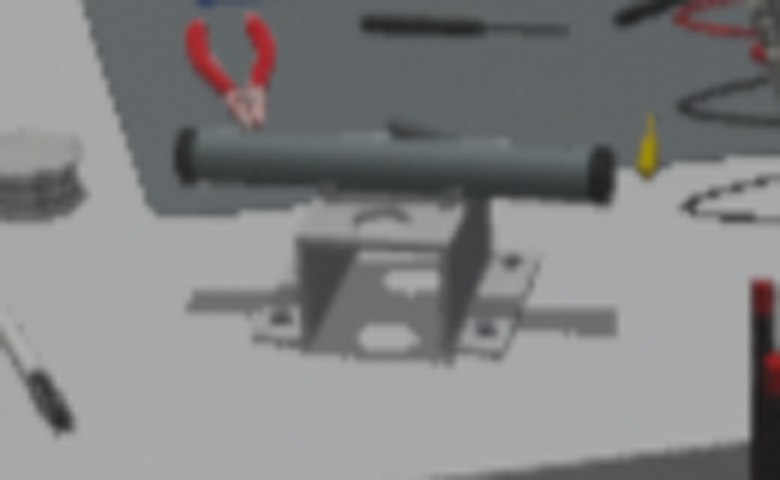

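```bash
cat > fit.py <<'E'
from h import *
from scipy.optimize import least_squares
C={n:np.load(n+'0.npz') for n in ['scene','side']}
def proj(n,P):
    E=C[n]['extrinsics'];K=C[n]['K'];p=(np.asarray(P)-E[:3,3])@E[:3,:3]
    p=p@K.T; return p[:,:2]/p[:,2:]
S1=lambda u,v:((u+.5)/4-.5+320,(v+.5)/4-.5+280)
S2=lambda u,v:((u+.5)/5-.5+170,(v+.5)/5-.5+140)
S3=lambda u,v:((u+.5)/4-.5+270,(v+.5)/4-.5+280)
S4=lambda u,v:((u+.5)/6-.5+250,(v+.5)/6-.5+180)
rack=[('scene',(-24,115,36),S1(107,120)),('scene',(24,-115,36),S1(490,440)),('scene',(-24,-115,36),S1(393,488)),('scene',(-24,-115,0),S1(395,540)),
('side',(-24,115,36),S3(217,140)),('side',(24,115,36),S3(310,138)),('side',(24,-115,36),S3(338,437)),('side',(-24,-115,36),S3(230,438)),('side',(-24,-115,0),S3(230,502)),('side',(24,-115,0),S3(340,500))]
br=[('scene',(-100,0,68),S2(157,191)),('scene',(100,0,68),S2(571,124)),('scene',(-35,-52,55),S2(303,250)),('scene',(35,-52,55),S2(465,232)),('scene',(0,-30,55),S2(375,218)),
('side',(-100,0,68),S4(185,155)),('side',(100,0,68),S4(602,175)),('side',(-35,-52,55),S4(298,240)),('side',(35,-52,55),S4(447,240)),('side',(0,-30,55),S4(382,222))]
def W(p,P):
    c,s=np.cos(p[2]),np.sin(p[2]);P=np.asarray(P,float)
    return np.c_[p[0]+c*P[:,0]-s*P[:,1],p[1]+s*P[:,0]+c*P[:,1],P[:,2]]
def fit(o,p0):
    def r(p): return np.concatenate([proj(n,W(p,[P]))[0]-np.array(u) for n,P,u in o])
    s=least_squares(r,p0,loss='soft_l1',x_scale=[10,10,.05]); print(np.round(s.x,3),np.round(r(s.x).reshape(-1,2),1).tolist()); return s.x
R=fit(rack,[450,-250,0]);B=fit(br,[500,350,0])
for s in(55,-55): print(W(R,[(0,s,60)]))
for nm,p,pts in [('rack',R,[(0,-55,95),(0,-55,36),(0,-85,36),(0,-25,36),(0,55,95)]),('br',B,[(0,30,55),(0,-30,55)])]:
    for n in C: print(nm,n,proj(n,W(p,pts)).round(1).tolist())
E
python3 fit.py; python3 -c "
from rig import sense;print(sense()['eef_pos'],sense()['tcp_rot'])"
```

```text
[ 4.39948e+02 -3.20113e+02 -1.79000e-01] [[-0.8, -1.2], [-0.3, -0.2], [-0.9, -0.4], [-3.3, 0.0], [0.0, 0.7], [0.2, 0.3], [1.0, 0.5], [-0.0, 1.4], [0.6, 1.6], [0.7, 0.9]]
[ 5.11420e+02  2.65601e+02 -4.08000e-01] [[-1.8, -0.5], [0.2, -0.1], [0.8, 0.4], [-1.3, -0.8], [0.1, -0.9], [-0.4, 0.6], [2.0, 1.4], [-0.5, 0.1], [0.4, 1.6], [0.1, 0.4]]
[[ 449.76454834 -265.99592707   60.        ]]
[[ 430.13165686 -374.22969986   60.        ]]
rack scene [[411.1, 345.2], [408.3, 368.7], [418.7, 381.7], [398.4, 356.2], [375.1, 301.9]]
rack side [[338.9, 340.9], [339.5, 367.7], [340.3, 378.5], [338.7, 357.3], [336.3, 306.6]]
br scene [[240.7, 168.6], [244.7, 182.3]]
br side [[318.1, 208.1], [313.3, 217.0]]
[250.16464561 572.73941354 231.27009209] [-3.14157981e+00  5.03740914e-06  2.72979588e+00]
```

```bash
cat > plan.py <<'E'
from h import *
def plan(goal,yaw_goal,n,p=None,yaw=None,ease=False):
    s=sense()
    p=np.array(s['eef_pos'] if p is None else p,float); yaw=s['tcp_rot'][2] if yaw is None else yaw
    dy=(yaw_goal-yaw+np.pi)%(2*np.pi)-np.pi
    for i in range(n):
        d=(np.array(goal)-p)/(n-i); c,s_=np.cos(yaw),np.sin(yaw)
        t=np.round([d@[c,s_,0],d@[s_,-c,0],-d[2]],0); sp=round(-np.degrees(dy)/(n-i),1)
        print(f'tx {t[0]/1000:.3f} ty {t[1]/1000:.3f} tz {t[2]/1000:.3f} spin {sp}')
        p=p+t[0]*np.array([c,s_,0])+t[1]*np.array([s_,-c,0])-np.array([0,0,t[2]])
        yaw-=np.radians(sp); dy+=np.radians(sp)
    print('->',p.round(1),round(yaw,4))
    return p,yaw
E
python3 - <<'E'
from plan import *
from fit import proj,C,least_squares
for a,b in [((400,200),(407,220)),((326,35),(352,50)),((497,210),(493,265)),((378,283),(367,325)),((378,250),(367,270))]:
    r=least_squares(lambda x:np.r_[proj('scene',[x])[0]-a,proj('side',[x])[0]-b],[600,0,200]); print(r.x.round(),r.cost)
p,y=plan((340,230,230),1.392,8)
p,y=plan((350,-120,230),1.392,8,p,y)
p,y=plan((430,-372,200),1.392,8,p,y)
E
```

```text
[ 4.39948e+02 -3.20113e+02 -1.79000e-01] [[-0.8, -1.2], [-0.3, -0.2], [-0.9, -0.4], [-3.3, 0.0], [0.0, 0.7], [0.2, 0.3], [1.0, 0.5], [-0.0, 1.4], [0.6, 1.6], [0.7, 0.9]]
[ 5.11420e+02  2.65601e+02 -4.08000e-01] [[-1.8, -0.5], [0.2, -0.1], [0.8, 0.4], [-1.3, -0.8], [0.1, -0.9], [-0.4, 0.6], [2.0, 1.4], [-0.5, 0.1], [0.4, 1.6], [0.1, 0.4]]
[[ 449.76454834 -265.99592707   60.        ]]
[[ 430.13165686 -374.22969986   60.        ]]
rack scene [[411.1, 345.2], [408.3, 368.7], [418.7, 381.7], [398.4, 356.2], [375.1, 301.9]]
rack side [[338.9, 340.9], [339.5, 367.7], [340.3, 378.5], [338.7, 357.3], [336.3, 306.6]]
br scene [[240.7, 168.6], [244.7, 182.3]]
br side [[318.1, 208.1], [313.3, 217.0]]
[ 617. -150.  188.] 72.54645760036182
[525. -50. 504.] 201.77697964898587
[ 772. -256.  135.] 0.004053328475172586
[ 549. -163.  -16.] 60.29181284096657
[ 532. -182.  115.] 1.4001082115234575
tx -0.027 ty -0.035 tz 0.000 spin 9.6
tx -0.033 ty -0.030 tz 0.000 spin 9.6
tx -0.037 ty -0.024 tz 0.000 spin 9.6
tx -0.041 ty -0.017 tz 0.000 spin 9.6
tx -0.043 ty -0.010 tz 0.000 spin 9.6
tx -0.044 ty -0.003 tz 0.000 spin 9.6
tx -0.044 ty 0.005 tz 0.001 spin 9.5
tx -0.043 ty 0.012 tz 0.000 spin 9.6
-> [340.  229.9 230.3] 1.3911
tx -0.043 ty 0.009 tz 0.000 spin -0.0
tx -0.043 ty 0.009 tz 0.000 spin -0.0
tx -0.043 ty 0.009 tz 0.000 spin -0.0
tx -0.043 ty 0.009 tz 0.000 spin -0.0
tx -0.043 ty 0.009 tz 0.000 spin -0.0
tx -0.042 ty 0.009 tz 0.000 spin -0.0
tx -0.043 ty 0.009 tz 0.000 spin -0.0
tx -0.042 ty 0.009 tz 0.000 spin -0.0
-> [ 349.8 -119.5  230.3] 1.3911
tx -0.029 ty 0.016 tz 0.004 spin -0.0
tx -0.029 ty 0.015 tz 0.004 spin -0.0
tx -0.029 ty 0.016 tz 0.004 spin -0.0
tx -0.029 ty 0.015 tz 0.004 spin -0.0
tx -0.030 ty 0.016 tz 0.004 spin -0.0
tx -0.029 ty 0.015 tz 0.003 spin -0.0
tx -0.030 ty 0.016 tz 0.004 spin -0.0
tx -0.029 ty 0.015 tz 0.003 spin -0.0
-> [ 430.  -371.9  200.3] 1.3911
```

```bash
python3 - <<'E' | grep -v rack
from plan import *
p,y=plan((340,230,230),2.06,8)
p,y=plan((350,-120,230),1.392,8,p,y)
E
```

```text
tx -0.027 ty -0.035 tz 0.000 spin 4.8
tx -0.030 ty -0.032 tz 0.000 spin 4.8
tx -0.033 ty -0.030 tz 0.000 spin 4.8
tx -0.035 ty -0.027 tz 0.000 spin 4.8
tx -0.038 ty -0.024 tz 0.000 spin 4.8
tx -0.039 ty -0.020 tz 0.000 spin 4.8
tx -0.041 ty -0.017 tz 0.001 spin 4.8
tx -0.042 ty -0.014 tz 0.000 spin 4.8
-> [339.9 230.  230.3] 2.0596
tx -0.039 ty -0.019 tz 0.000 spin 4.8
tx -0.041 ty -0.016 tz 0.000 spin 4.8
tx -0.042 ty -0.013 tz 0.000 spin 4.8
tx -0.043 ty -0.009 tz 0.000 spin 4.8
tx -0.043 ty -0.005 tz 0.000 spin 4.8
tx -0.044 ty -0.002 tz 0.000 spin 4.8
tx -0.044 ty 0.002 tz 0.000 spin 4.7
tx -0.043 ty 0.005 tz 0.000 spin 4.8
-> [ 350.1 -119.8  230.3] 1.3911
```

```bash
python3 -m inch '[{"gripper":0.055,"tx":-0.027,"ty":-0.035,"tz":0,"spin":4.8},{"gripper":0.055,"tx":-0.030,"ty":-0.032,"tz":0,"spin":4.8},{"gripper":0.055,"tx":-0.033,"ty":-0.030,"tz":0,"spin":4.8},{"gripper":0.055,"tx":-0.035,"ty":-0.027,"tz":0,"spin":4.8},{"gripper":0.055,"tx":-0.038,"ty":-0.024,"tz":0,"spin":4.8},{"gripper":0.055,"tx":-0.039,"ty":-0.020,"tz":0,"spin":4.8},{"gripper":0.055,"tx":-0.041,"ty":-0.017,"tz":0,"spin":4.8},{"gripper":0.055,"tx":-0.042,"ty":-0.014,"tz":0,"spin":4.8}]' 60
```

```text
clock: 1.55
eef_pos: [340.1, 228.5, 231.5]
tcp_rot: [3.141, 0.0, 2.057]
contact_force: [1.1, 0.9, -0.7]
opening: 0.645
```

```bash
python3 - <<'E'
from h import *
d=snap('wrist','w1.png'); np.savez('w1.npz',**d); print(np.round(d['extrinsics'],3).tolist())
E
python3 -m inch '[{"gripper":0.055,"tx":-0.039,"ty":-0.019,"tz":0,"spin":4.8},{"gripper":0.055,"tx":-0.041,"ty":-0.016,"tz":0,"spin":4.8},{"gripper":0.055,"tx":-0.042,"ty":-0.013,"tz":0,"spin":4.8},{"gripper":0.055,"tx":-0.043,"ty":-0.009,"tz":0,"spin":4.8},{"gripper":0.055,"tx":-0.043,"ty":-0.005,"tz":0,"spin":4.8},{"gripper":0.055,"tx":-0.044,"ty":-0.002,"tz":0,"spin":4.8},{"gripper":0.055,"tx":-0.044,"ty":0.002,"tz":0,"spin":4.7},{"gripper":0.055,"tx":-0.043,"ty":0.005,"tz":0,"spin":4.8}]'
python3 -m inch '[{"gripper":0.055,"tx":-0.029,"ty":0.016,"tz":0.004,"spin":0},{"gripper":0.055,"tx":-0.029,"ty":0.015,"tz":0.004,"spin":0},{"gripper":0.055,"tx":-0.029,"ty":0.016,"tz":0.004,"spin":0},{"gripper":0.055,"tx":-0.029,"ty":0.015,"tz":0.004,"spin":0},{"gripper":0.055,"tx":-0.030,"ty":0.016,"tz":0.004,"spin":0},{"gripper":0.055,"tx":-0.029,"ty":0.015,"tz":0.003,"spin":0},{"gripper":0.055,"tx":-0.030,"ty":0.016,"tz":0.004,"spin":0},{"gripper":0.055,"tx":-0.029,"ty":0.015,"tz":0.003,"spin":0}]'
python3 - <<'E'
from h import *
d=snap('wrist','w2.png'); np.savez('w2.npz',**d); print(np.round(d['extrinsics'],3).tolist())
for t in ['wide_ubolt_center','narrow_ubolt_center']:
  for m in masks_of('wrist',t)[:3]:
    ys,xs=np.nonzero(m['pixels']); print(t,round(m['conf'],2),np.round(m['centre'],1),xs.min(),xs.max(),ys.min(),ys.max(),len(xs))
E
```

```text
[[0.884, 0.442, 0.152, 302.188], [0.467, -0.837, -0.286, 300.876], [0.001, 0.323, -0.946, 373.599], [0.0, 0.0, 0.0, 1.0]]
clock: 2.4
eef_pos: [350.0, -121.7, 231.7]
tcp_rot: [3.14, 0.0, 1.388]
contact_force: [1.0, -0.0, -1.2]
opening: 0.642
clock: 3.2
eef_pos: [430.7, -373.6, 201.1]
tcp_rot: [3.141, -0.0, 1.391]
contact_force: [-0.1, 0.2, -0.1]
opening: 0.643
[[0.984, -0.169, -0.057, 446.453], [-0.179, -0.931, -0.318, -292.906], [0.001, 0.323, -0.946, 343.098], [0.0, 0.0, 0.0, 1.0]]
wide_ubolt_center 0.67 [229.8 322.6] 311 330 174 270 1537
narrow_ubolt_center 0.68 [ 82.3 319.7] 310 330 54 115 1097
```

View pics/w1.png

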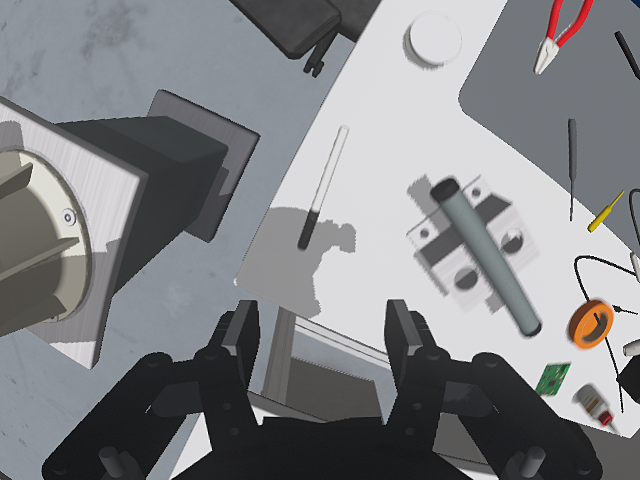

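View pics/w2.png

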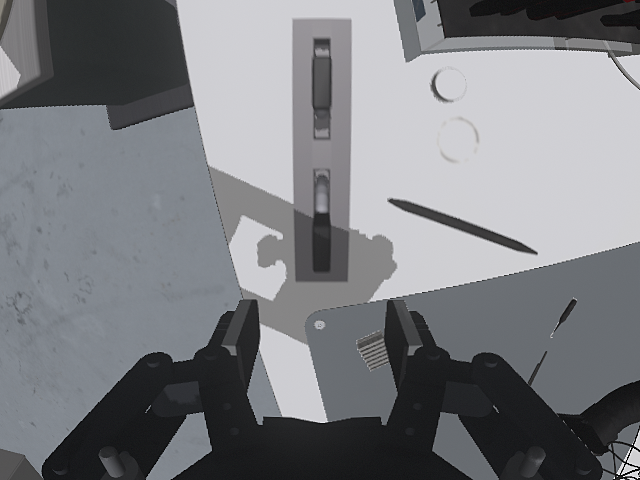

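```bash
cat > fw.py <<'E'
from h import *
from scipy.optimize import least_squares
def fproj(d,P):
    E=d['extrinsics'];K=d['K'];p=(np.asarray(P,float)-E[:3,3])@E[:3,:3]
    rr=np.hypot(p[:,0],p[:,1]);th=np.arctan2(rr,p[:,2])
    return np.c_[K[0,2]+K[0,0]*th*p[:,0]/rr,K[1,2]+K[1,1]*th*p[:,1]/rr]
def W(p,P):
    c,s=np.cos(p[2]),np.sin(p[2]);P=np.asarray(P,float)
    return np.c_[p[0]+c*P[:,0]-s*P[:,1],p[1]+s*P[:,0]+c*P[:,1],P[:,2]]
def fit(d,P,u,p0):
    r=lambda p:(fproj(d,W(p,P))-u).ravel()
    s=least_squares(r,p0,x_scale=[10,10,.05]);print(s.x.round(3),r(s.x).reshape(-1,2).round(1).tolist());return s.x
E
python3 - <<'E'
from fw import *
d1=np.load('w1.npz');d2=np.load('w2.npz')
R=fit(d2,[(-24,115,36),(24,115,36),(24,-115,36),(-24,-115,36)],[(293,19),(352,19),(350,281),(295,281)],[440,-320,-.179])
B=fit(d1,[(0,-30,55),(0,30,55),(-100,0,68),(100,0,68)],[(466,278),(512,241),(445,187),(533,330)],[511,265,-.408])
print(W(R,[(0,-55,0)]))
for p in [R,(439.9,-320.1,-.179)]: print(fproj(d2,W(p,[(-6,-72,112),(6,-72,112),(-6,-38,112),(6,-38,112),(0,-55,78)])).round(1).tolist())
E
python3 -c "
import cv2
a=cv2.imread('pics/w2.png');cv2.imwrite('pics/z5.png',cv2.resize(a[150:290,270:370],None,fx=5,fy=4,interpolation=2))
a=cv2.imread('pics/w1.png');cv2.imwrite('pics/z6.png',cv2.resize(a[170:350,390:560],None,fx=4,fy=3,interpolation=2))"
```

```text
[ 4.41950e+02 -3.23459e+02 -1.79000e-01] [[-0.2, -0.8], [0.2, -0.8], [-1.3, 0.8], [1.3, 0.9]]
[ 5.13217e+02  2.63184e+02 -3.94000e-01] [[1.4, 1.3], [1.4, 2.1], [-1.7, -2.0], [-0.8, -1.0]]
[[ 432.15327834 -377.57960948    0.        ]]
[[314.1, 272.8], [331.7, 272.8], [313.7, 224.8], [332.2, 224.8], [322.7, 233.6]]
[[310.2, 268.8], [327.9, 268.8], [309.6, 220.4], [328.2, 220.4], [319.2, 229.8]]
```

View pics/z5.png

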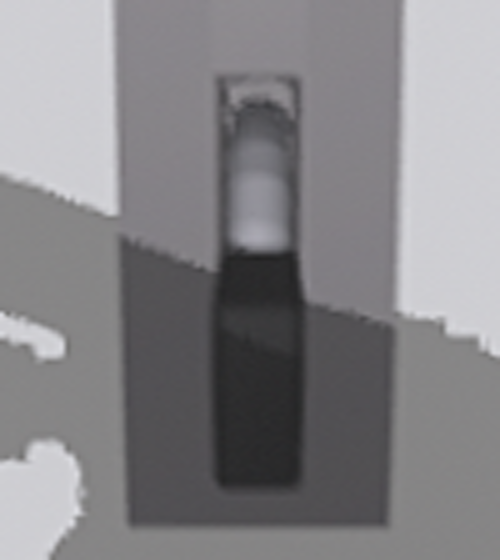

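View pics/z6.png

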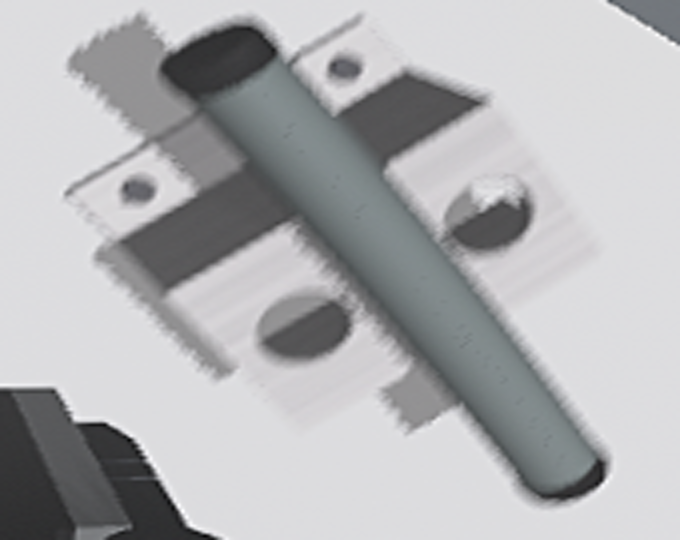

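```bash
python3 -m inch '[{"gripper":0.055,"tx":-0.003,"ty":0.001,"tz":0.02,"spin":0},{"gripper":0.055,"tx":0,"ty":0,"tz":0.025,"spin":0},{"gripper":0.055,"tx":0,"ty":0,"tz":0.025,"spin":0},{"gripper":0.055,"tx":0,"ty":0,"tz":0.020,"spin":0},{"gripper":0.055,"tx":0,"ty":0,"tz":0.018,"spin":0},{"gripper":0.055,"tx":0,"ty":0,"tz":0.010,"spin":0},{"gripper":0.055,"tx":0,"ty":0,"tz":0.005,"spin":0},{"gripper":0.03,"tx":0,"ty":0,"tz":0,"spin":0}]' 60
python3 - <<'E'
from h import *
snap('wrist','w3.png');snap('scene','s3.png')
import cv2
a=cv2.imread('pics/s3.png');cv2.imwrite('pics/s3z.png',cv2.resize(a[230:430,300:500],None,fx=3,fy=3))
E
```

```text
clock: 4.15
eef_pos: [430.7, -374.9, 78.2]
tcp_rot: [-3.141, -0.0, 1.391]
contact_force: [-0.4, -0.8, 0.2]
opening: 0.487
```

View pics/w3.png

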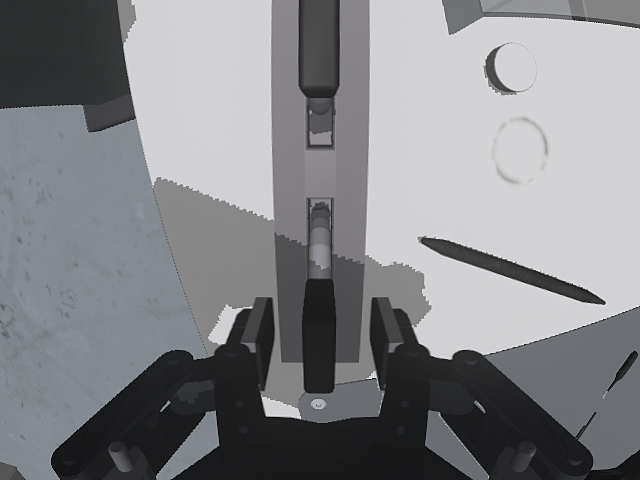

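View pics/s3z.png

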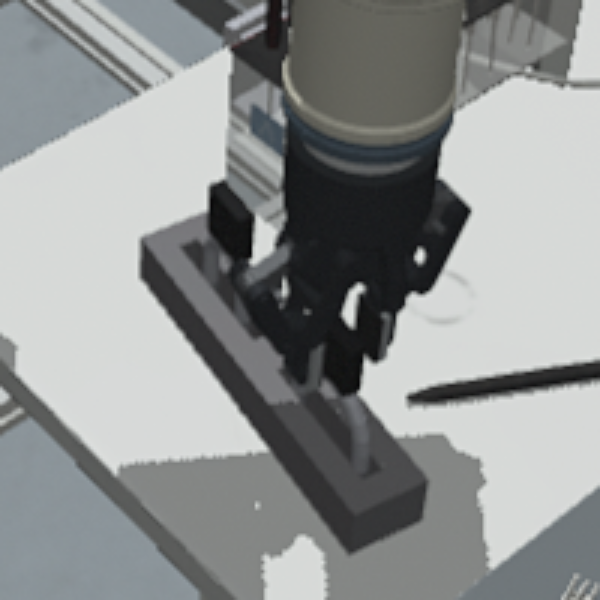

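```bash
python3 -m inch '[{"gripper":0.03,"tx":-0.002,"ty":-0.001,"tz":0,"spin":0},{"gripper":0.0,"tx":0,"ty":0,"tz":0,"spin":0},{"gripper":0.0,"tx":0,"ty":0,"tz":0,"spin":0},{"gripper":0.0,"tx":0,"ty":0,"tz":0,"spin":0},{"gripper":0.0,"tx":0,"ty":0,"tz":0,"spin":0},{"gripper":0.0,"tx":0,"ty":0,"tz":0,"spin":0},{"gripper":0.0,"tx":0,"ty":0,"tz":0,"spin":0},{"gripper":0.0,"tx":0,"ty":0,"tz":0,"spin":0}]' 80
python3 - <<'E'
from h import *
snap('wrist','w4.png')
E
```

```text
clock: 5.05
eef_pos: [430.1, -377.6, 78.9]
tcp_rot: [3.14, 0.001, 1.391]
contact_force: [1.3, -0.5, 5.8]
opening: 0.129
```

View pics/w4.png

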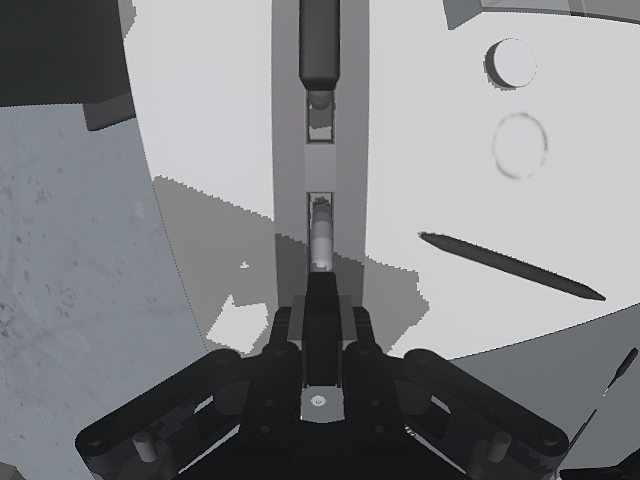

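```bash
python3 -m inch '[{"gripper":0,"tx":0,"ty":0,"tz":-0.005,"spin":0},{"gripper":0,"tx":0,"ty":0,"tz":-0.01,"spin":0},{"gripper":0,"tx":0,"ty":0,"tz":-0.015,"spin":0},{"gripper":0,"tx":0,"ty":0,"tz":-0.02,"spin":0},{"gripper":0,"tx":0,"ty":0,"tz":-0.03,"spin":0},{"gripper":0,"tx":0,"ty":0,"tz":-0.03,"spin":0},{"gripper":0,"tx":0,"ty":0,"tz":-0.03,"spin":0},{"gripper":0,"tx":0,"ty":0,"tz":-0.02,"spin":0}]'
python3 - <<'E'
from h import *
snap('wrist','w5.png');d=snap('scene','s5.png');np.savez('s5.npz',**d);d=snap('side','d5.png');np.savez('d5.npz',**d)
E
python3 - <<'E'
from plan import *
p,y=plan((380,-250,238),1.392,5)
p,y=plan((360,-50,238),1.25,5,p,y)
p,y=plan((420,200,238),1.17,6,p,y)
E
```

```text
clock: 5.9
eef_pos: [429.7, -377.4, 241.8]
tcp_rot: [3.139, 0.002, 1.391]
contact_force: [0.3, -0.8, -2.3]
opening: 0.129
tx 0.023 ty -0.014 tz 0.000 spin -0.0
tx 0.023 ty -0.014 tz 0.001 spin -0.0
tx 0.024 ty -0.015 tz 0.000 spin -0.0
tx 0.023 ty -0.014 tz 0.001 spin -0.0
tx 0.024 ty -0.015 tz 0.000 spin -0.1
-> [ 380.  -249.6  238.3] 1.3929
tx 0.039 ty -0.011 tz 0.000 spin 1.6
tx 0.038 ty -0.012 tz 0.000 spin 1.6
tx 0.038 ty -0.013 tz 0.000 spin 1.7
tx 0.037 ty -0.014 tz 0.000 spin 1.6
tx 0.037 ty -0.016 tz 0.000 spin 1.7
-> [359.6 -50.2 238.3] 1.2497
tx 0.043 ty -0.004 tz 0.000 spin 0.8
tx 0.043 ty -0.004 tz 0.000 spin 0.8
tx 0.042 ty -0.005 tz 0.000 spin 0.7
tx 0.043 ty -0.005 tz 0.000 spin 0.8
tx 0.042 ty -0.006 tz 0.000 spin 0.7
tx 0.043 ty -0.006 tz 0.000 spin 0.8
-> [420.4 200.3 238.3] 1.1695
```

View pics/w5.png

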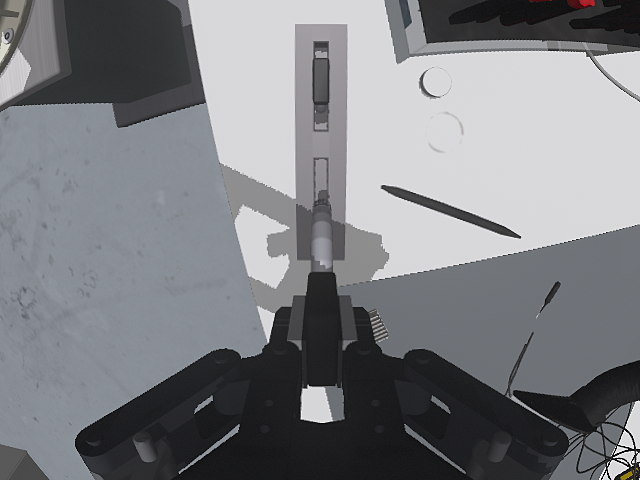

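View pics/s5.png

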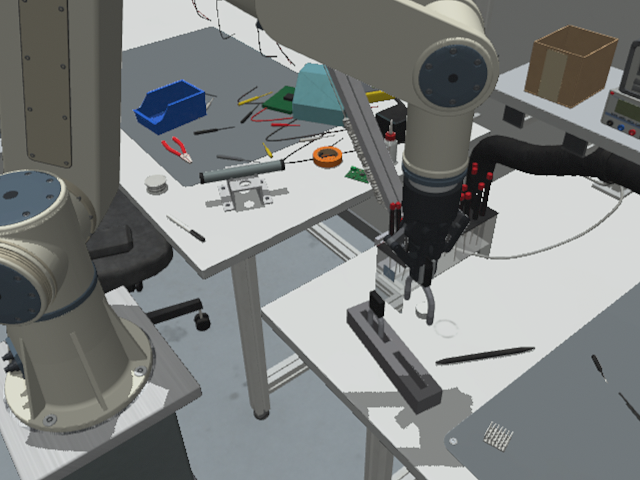

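View pics/d5.png

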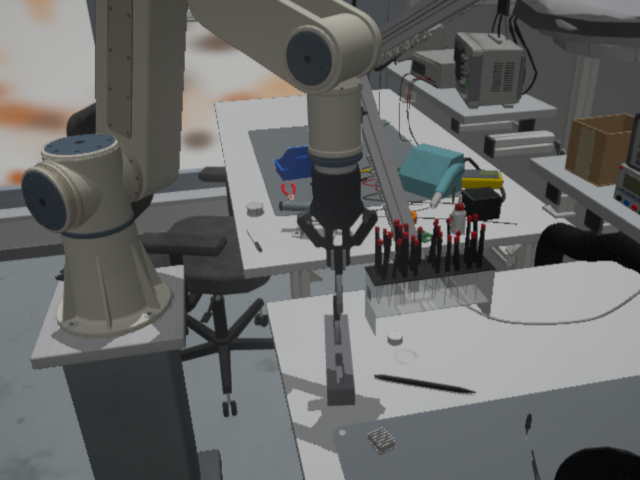

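```bash
python3 -m inch '[{"gripper":0,"tx":0.015,"ty":-0.018,"tz":0,"spin":0},{"gripper":0,"tx":0.023,"ty":-0.018,"tz":0,"spin":0},{"gripper":0,"tx":0.028,"ty":-0.018,"tz":0,"spin":0},{"gripper":0,"tx":0.03,"ty":-0.018,"tz":0,"spin":0},{"gripper":0,"tx":0.035,"ty":-0.012,"tz":0,"spin":0},{"gripper":0,"tx":0.039,"ty":-0.011,"tz":0,"spin":1.6},{"gripper":0,"tx":0.038,"ty":-0.012,"tz":0,"spin":1.6},{"gripper":0,"tx":0.038,"ty":-0.013,"tz":0,"spin":1.7}]'
python3 - <<'E'
from plan import *
p,y=plan((360,-20,238),1.25,3)
p,y=plan((440,205,238),1.17,6,p,y)
E
```

```text
clock: 6.85
eef_pos: [357.2, -111.6, 237.3]
tcp_rot: [-3.14, -0.0, 1.304]
contact_force: [0.8, 0.6, -1.3]
opening: 0.129
tx 0.030 ty -0.007 tz -0.000 spin 1.0
tx 0.029 ty -0.008 tz -0.000 spin 1.0
tx 0.030 ty -0.008 tz -0.001 spin 1.1
-> [360.1 -19.7 238.3] 1.2496
tx 0.040 ty 0.001 tz 0.000 spin 0.8
tx 0.040 ty 0.000 tz 0.000 spin 0.8
tx 0.040 ty -0.000 tz 0.000 spin 0.7
tx 0.039 ty -0.001 tz 0.000 spin 0.8
tx 0.040 ty -0.001 tz 0.000 spin 0.7
tx 0.039 ty -0.002 tz 0.000 spin 0.8
-> [440.  204.6 238.3] 1.1693
```

```bash
python3 -m inch '[{"gripper":0,"tx":0.035,"ty":-0.008,"tz":0,"spin":1},{"gripper":0,"tx":0.035,"ty":-0.008,"tz":0,"spin":1},{"gripper":0,"tx":0.036,"ty":-0.008,"tz":0,"spin":1.1},{"gripper":0,"tx":0.040,"ty":0,"tz":0,"spin":0.8},{"gripper":0,"tx":0.040,"ty":0,"tz":0,"spin":0.8},{"gripper":0,"tx":0.04,"ty":0,"tz":0,"spin":0.8},{"gripper":0,"tx":0.035,"ty":0,"tz":0,"spin":0.8},{"gripper":0,"tx":0.02,"ty":0,"tz":0,"spin":0.8}]'
python3 - <<'E'
from plan import *
d=snap('wrist','w6.png');np.savez('w6.npz',**d)
plan((512,264.5,200),1.167,8)
E
```

```text
clock: 7.65
eef_pos: [423.9, 162.1, 237.2]
tcp_rot: [-3.14, 0.001, 1.183]
contact_force: [1.1, -0.2, -1.0]
opening: 0.132
tx 0.016 ty 0.005 tz 0.005 spin 0.1
tx 0.016 ty 0.005 tz 0.005 spin 0.1
tx 0.016 ty 0.005 tz 0.005 spin 0.1
tx 0.016 ty 0.005 tz 0.004 spin 0.1
tx 0.016 ty 0.005 tz 0.005 spin 0.1
tx 0.016 ty 0.006 tz 0.004 spin 0.1
tx 0.015 ty 0.005 tz 0.005 spin 0.1
tx 0.016 ty 0.005 tz 0.004 spin 0.1
-> [511.7 265.  200.3] 1.1677
```

View pics/w6.png

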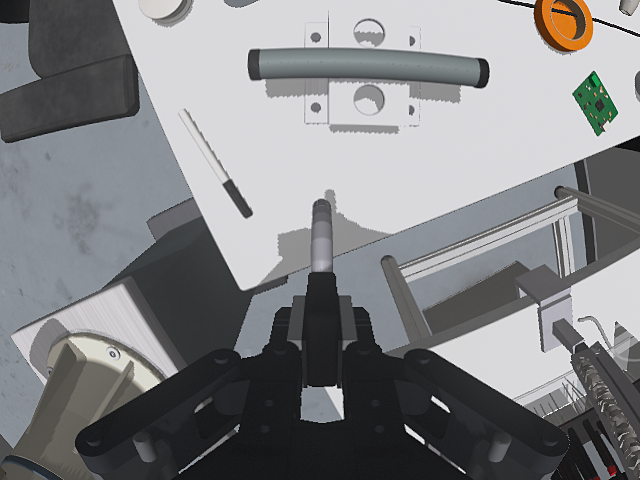

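```bash
python3 - <<'E'
from fw import *
d=np.load('w6.npz')
fit(d,[(0,-30,55),(0,30,55),(-100,0,68),(100,0,68)],[(369.5,99.5),(369,33),(252,65),(484,73)],[511,265,-.408])
fit(d,[(0,-30,55),(0,30,55)],[(369.5,99.5),(369,33)],[511,265,-.408])
import cv2
a=cv2.imread('pics/w6.png');cv2.imwrite('pics/z7.png',cv2.resize(a[0:140,240:500],None,fx=3,fy=3,interpolation=2))
E
```

```text
[ 5.11951e+02  2.64897e+02 -3.83000e-01] [[0.5, 0.1], [0.8, -0.4], [-1.6, 0.2], [0.4, 0.1]]
[ 5.11379e+02  2.64980e+02 -3.78000e-01] [[-0.0, 0.2], [0.0, -0.2]]
```

View pics/z7.png

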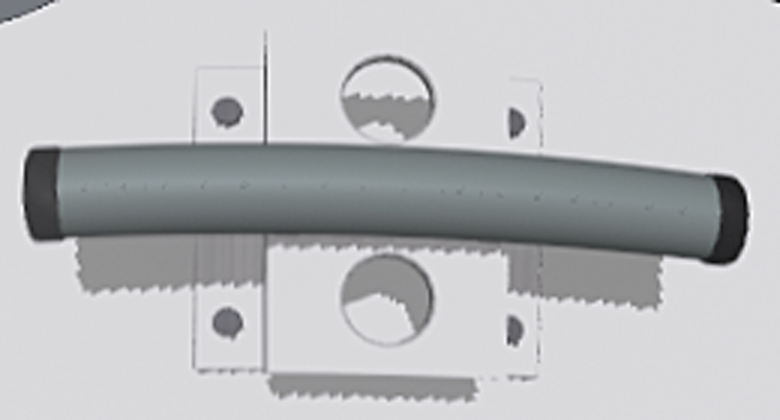

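```bash
python3 -m inch '[{"gripper":0,"tx":0.012,"ty":0.004,"tz":0.002,"spin":0},{"gripper":0,"tx":0.02,"ty":0.007,"tz":0.005,"spin":0},{"gripper":0,"tx":0.024,"ty":0.008,"tz":0.007,"spin":0},{"gripper":0,"tx":0.025,"ty":0.008,"tz":0.01,"spin":0},{"gripper":0,"tx":0.024,"ty":0.008,"tz":0.01,"spin":0},{"gripper":0,"tx":0.016,"ty":0.006,"tz":0.006,"spin":0},{"gripper":0,"tx":0.008,"ty":0.002,"tz":0.002,"spin":0},{"gripper":0,"tx":0,"ty":0,"tz":0,"spin":0}]'
python3 - <<'E'
from h import *
for n in ['wrist','scene','side']:
    d=snap(n,n+'7.png');np.savez(n+'7.npz',**d)
print(sense()['eef_pos'],sense()['tcp_rot'])
import cv2
a=cv2.imread('pics/scene7.png');cv2.imwrite('pics/z8.png',cv2.resize(a[80:230,150:320],None,fx=4,fy=4,interpolation=2))
a=cv2.imread('pics/side7.png');cv2.imwrite('pics/z9.png',cv2.resize(a[120:260,240:400],None,fx=4,fy=4,interpolation=2))
E
```

```text
clock: 8.5
eef_pos: [512.8, 262.9, 195.3]
tcp_rot: [-3.141, 0.001, 1.182]
contact_force: [-0.9, -0.0, -1.4]
opening: 0.125
[512.28370867 262.23133951 196.35917238] [-3.14128207e+00  6.18191895e-04  1.18138240e+00]
```

View pics/wrist7.png

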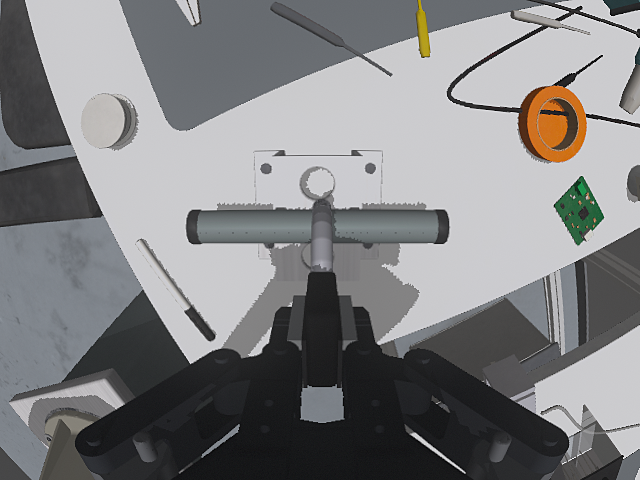

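View pics/z8.png

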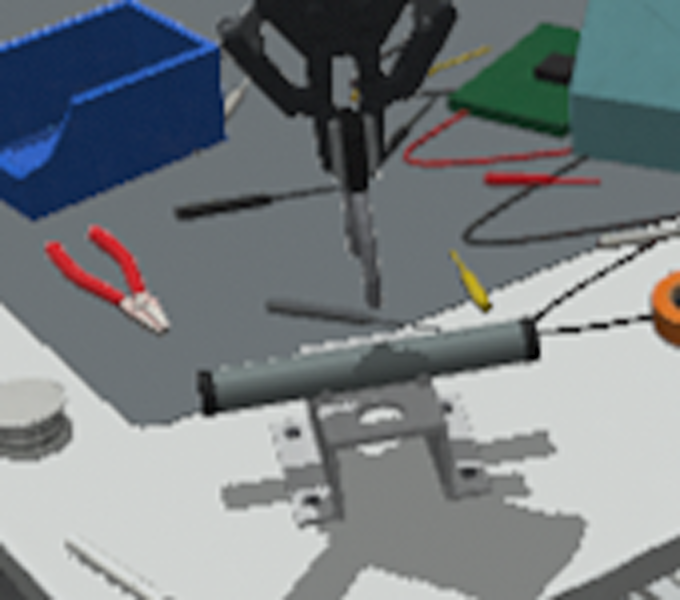

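View pics/z9.png

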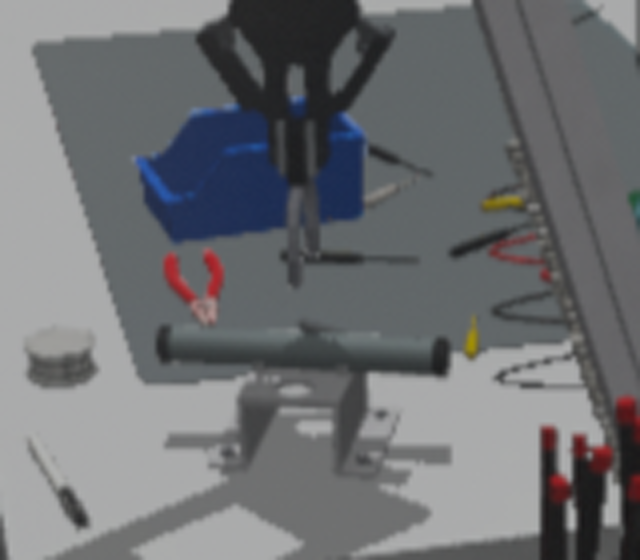

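```bash
python3 - <<'E'
from fw import *
from fit import proj
d=np.load('wrist7.npz')
fit(d,[(0,30,55),(-100,0,68),(100,0,68)],[(318.5,183),(193,226.5),(441.5,226.5)],[511,265,-.408])
a=((374.5)/4-.5+150,303.5/4-.5+80); b=(294.5/4-.5+240,281/4-.5+120); f=(312.5/4-.5+240,250/4-.5+120)
t=least_squares(lambda x:np.r_[proj('scene',[x])[0]-a,proj('side',[x])[0]-b],[500,230,120]);print('near tip',t.x.round(1),t.cost)
tcp=np.array([512.3,262.2,196]);c,s=np.cos(1.182),np.sin(1.182)
for o in (-2,0,2):
  for sg in(-1,1):
    P=[tcp+np.array([c,s,0])*(o+sg*30)+[0,0,-67+3]]
    print(o,sg,np.round(P[0],1),proj('scene',P).round(1),proj('side',P).round(1))
print(a,b,f)
print('wrist rod far leg outer @z', [fproj(d,[tcp+np.array([c,s,0])*(30+o)+[0,0,-20]]).round(1).tolist() for o in(-5,5)])
E
python3 -c "
import cv2
a=cv2.imread('pics/wrist7.png');cv2.imwrite('pics/z10.png',cv2.resize(a[140:290,180:460],None,fx=2.8,fy=4,interpolation=2))"
```

```text
[ 4.39948e+02 -3.20113e+02 -1.79000e-01] [[-0.8, -1.2], [-0.3, -0.2], [-0.9, -0.4], [-3.3, 0.0], [0.0, 0.7], [0.2, 0.3], [1.0, 0.5], [-0.0, 1.4], [0.6, 1.6], [0.7, 0.9]]
[ 5.11420e+02  2.65601e+02 -4.08000e-01] [[-1.8, -0.5], [0.2, -0.1], [0.8, 0.4], [-1.3, -0.8], [0.1, -0.9], [-0.4, 0.6], [2.0, 1.4], [-0.5, 0.1], [0.4, 1.6], [0.1, 0.4]]
[[ 449.76454834 -265.99592707   60.        ]]
[[ 430.13165686 -374.22969986   60.        ]]
rack scene [[411.1, 345.2], [408.3, 368.7], [418.7, 381.7], [398.4, 356.2], [375.1, 301.9]]
rack side [[338.9, 340.9], [339.5, 367.7], [340.3, 378.5], [338.7, 357.3], [336.3, 306.6]]
br scene [[240.7, 168.6], [244.7, 182.3]]
br side [[318.1, 208.1], [313.3, 217.0]]
[ 5.11565e+02  2.64766e+02 -3.91000e-01] [[-1.0, 0.7], [-2.2, -0.3], [3.3, 0.1]]
near tip [498.9 228.8 134.8] 0.8191399064986937
-2 -1 [500.2 232.6 132. ] [[243.1 154.8]] [[312.9 191. ]]
-2 1 [522.9 288.1 132. ] [[238.5 141.5]] [[317.3 182.6]]
0 -1 [500.9 234.4 132. ] [[242.9 154.3]] [[313.  190.7]]
0 1 [523.7 290.  132. ] [[238.4 141. ]] [[317.5 182.4]]
2 -1 [501.7 236.3 132. ] [[242.8 153.8]] [[313.2 190.4]]
2 1 [524.4 291.8 132. ] [[238.2 140.6]] [[317.6 182.1]]
(243.125, 155.375) (313.125, 189.75) (317.625, 182.0)
wrist rod far leg outer @z [[[318.2, 246.1]], [[318.1, 225.4]]]
```

View pics/z10.png

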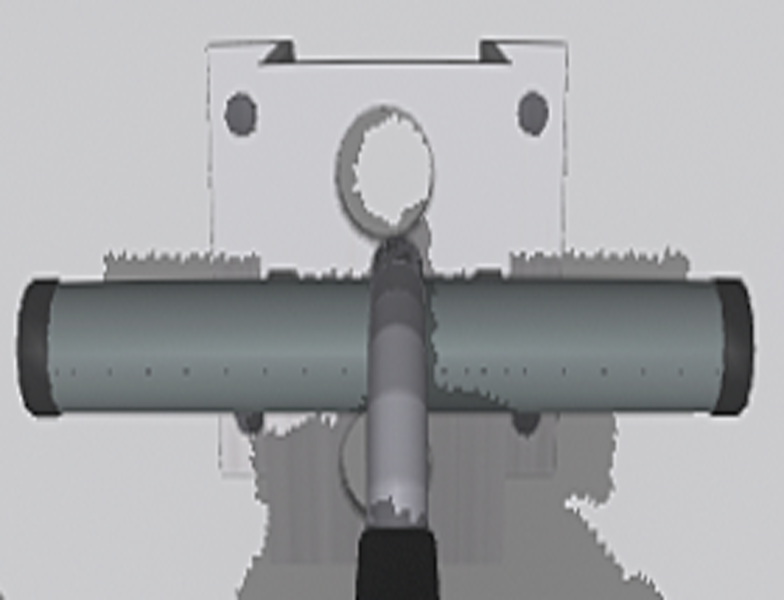

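```bash
python3 -m inch '[{"gripper":0,"tx":0.002,"ty":-0.001,"tz":0,"spin":0},{"gripper":0,"tx":0.002,"ty":-0.002,"tz":0.005,"spin":0},{"gripper":0,"tx":0,"ty":0,"tz":0.012,"spin":0},{"gripper":0,"tx":0,"ty":0,"tz":0.014,"spin":0},{"gripper":0,"tx":0,"ty":0,"tz":0.014,"spin":0},{"gripper":0,"tx":0,"ty":0,"tz":0.01,"spin":0},{"gripper":0,"tx":0,"ty":0,"tz":0.005,"spin":0},{"gripper":0,"tx":0,"ty":0,"tz":0,"spin":0}]'
python3 - <<'E'
from h import *
for n in ['wrist','scene','side']:
    d=snap(n,n+'8.png');np.savez(n+'8.npz',**d)
print(sense()['eef_pos'],sense()['tcp_rot'])
import cv2
a=cv2.imread('pics/scene8.png')[90:220,170:310];b=cv2.imread('pics/side8.png')[130:260,250:390]
cv2.imwrite('pics/z11.png',cv2.resize(np.hstack([a,b]),None,fx=2.85,fy=4,interpolation=2))
a=cv2.imread('pics/wrist8.png');cv2.imwrite('pics/z12.png',cv2.resize(a[140:290,180:460],None,fx=2.8,fy=4,interpolation=2))
E
```

```text
clock: 9.45
eef_pos: [511.1, 267.6, 135.2]
tcp_rot: [-3.14, 0.001, 1.182]
contact_force: [1.0, 0.5, -1.7]
opening: 0.129
[511.97714192 268.0582477  136.7101622 ] [ 3.14108526e+00 -5.87671191e-04  1.18161953e+00]
```

View pics/z11.png

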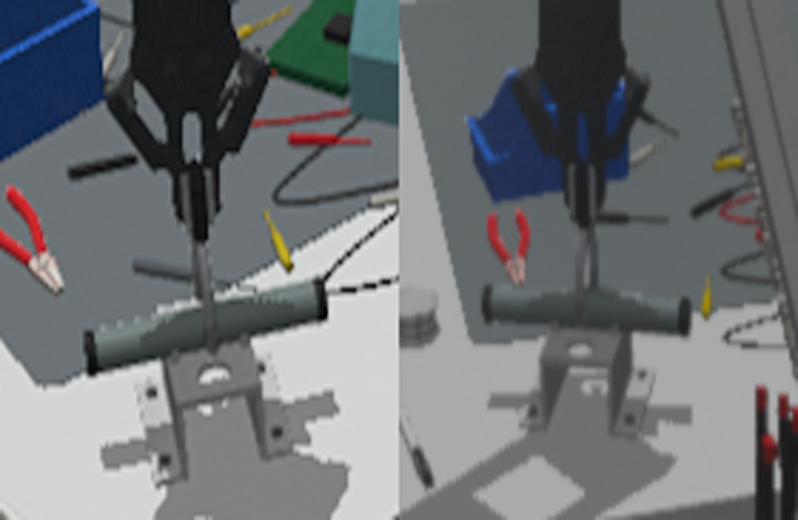

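View pics/z12.png

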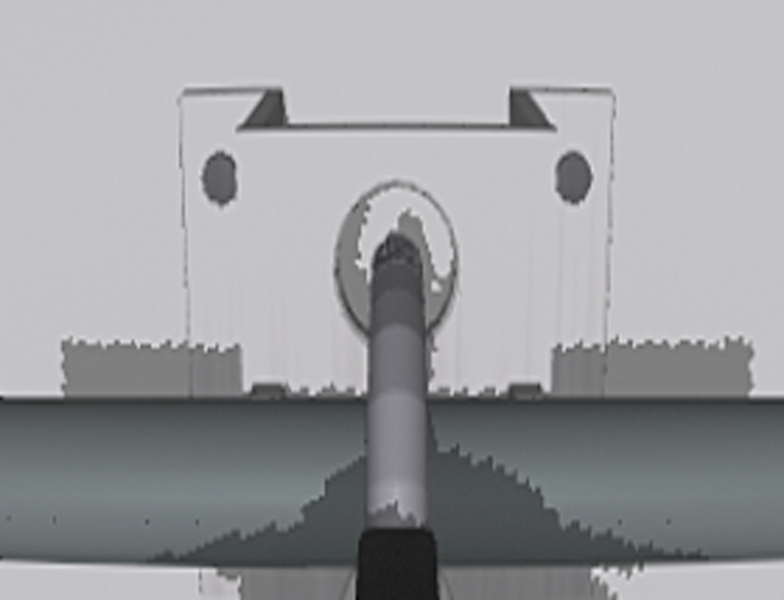

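```bash
python3 - <<'E' | tail -22
from fw import *
from fit import proj
d=np.load('wrist8.npz');tcp=np.array([511.7,267.9,136.2]);c,s=np.cos(1.182),np.sin(1.182);X=np.array([c,s,0])
for o in (-4,-2,0,2): print('tip outer',o,fproj(d,[tcp+X*(35+o)+[0,0,-67]]).round(1),'near tip scene/side',proj('scene',[tcp+X*(-30+o)+[0,0,-67]]).round(1),proj('side',[tcp+X*(-30+o)+[0,0,-67]]).round(1))
B=(511.8,265.3,-.391)
for e in (-2,0,2,4): 
  B=np.array([511.5,265,-.389])+[c*e,s*e,0]; print('hole far/near edge, tube lower/upper edge',e,fproj(d,W(B,[(0,43,55),(0,17,55),(0,-13,68),(0,13,68)])).round(1).tolist())
E
python3 -c "
import cv2
a=cv2.imread('pics/scene8.png');cv2.imwrite('pics/z13.png',cv2.resize(a[145:205,205:275],None,fx=10,fy=10,interpolation=2))
a=cv2.imread('pics/side8.png');cv2.imwrite('pics/z14.png',cv2.resize(a[180:240,285:355],None,fx=10,fy=10,interpolation=2))"
```

```text
[ 4.39948e+02 -3.20113e+02 -1.79000e-01] [[-0.8, -1.2], [-0.3, -0.2], [-0.9, -0.4], [-3.3, 0.0], [0.0, 0.7], [0.2, 0.3], [1.0, 0.5], [-0.0, 1.4], [0.6, 1.6], [0.7, 0.9]]
[ 5.11420e+02  2.65601e+02 -4.08000e-01] [[-1.8, -0.5], [0.2, -0.1], [0.8, 0.4], [-1.3, -0.8], [0.1, -0.9], [-0.4, 0.6], [2.0, 1.4], [-0.5, 0.1], [0.4, 1.6], [0.1, 0.4]]
[[ 449.76454834 -265.99592707   60.        ]]
[[ 430.13165686 -374.22969986   60.        ]]
rack scene [[411.1, 345.2], [408.3, 368.7], [418.7, 381.7], [398.4, 356.2], [375.1, 301.9]]
rack side [[338.9, 340.9], [339.5, 367.7], [340.3, 378.5], [338.7, 357.3], [336.3, 306.6]]
br scene [[240.7, 168.6], [244.7, 182.3]]
br side [[318.1, 208.1], [313.3, 217.0]]
tip outer -4 [[319.9 206.5]] near tip scene/side [[244.2 177.6]] [[313.  212.4]]
tip outer -2 [[319.9 203.1]] near tip scene/side [[244.1 177.2]] [[313.1 212.1]]
tip outer 0 [[319.9 199.7]] near tip scene/side [[243.9 176.7]] [[313.3 211.8]]
tip outer 2 [[319.9 196.3]] near tip scene/side [[243.8 176.2]] [[313.4 211.5]]
hole far/near edge, tube lower/upper edge -2 [[321.6, 189.3], [321.5, 230.1], [321.5, 282.4], [321.5, 243.1]]
hole far/near edge, tube lower/upper edge 0 [[321.6, 186.1], [321.5, 227.1], [321.5, 279.5], [321.5, 239.9]]
hole far/near edge, tube lower/upper edge 2 [[321.5, 182.9], [321.5, 224.0], [321.5, 276.6], [321.5, 236.7]]
hole far/near edge, tube lower/upper edge 4 [[321.5, 179.6], [321.5, 220.9], [321.5, 273.7], [321.5, 233.5]]
```

View pics/z13.png

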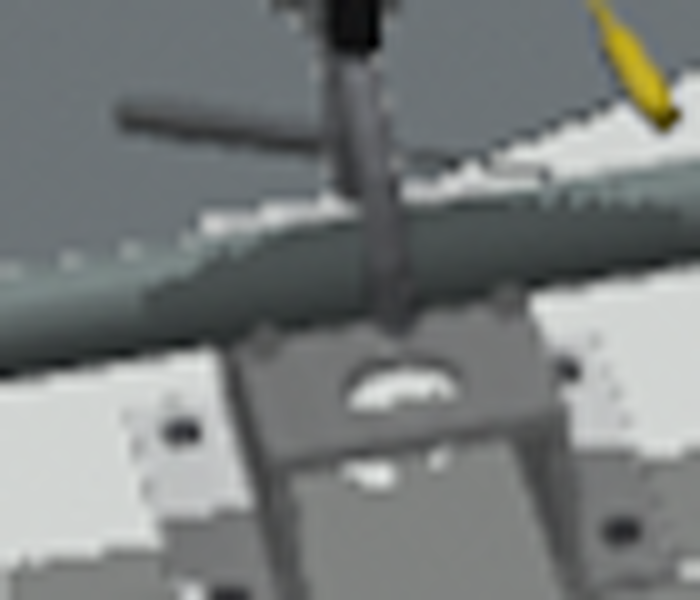

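View pics/z14.png

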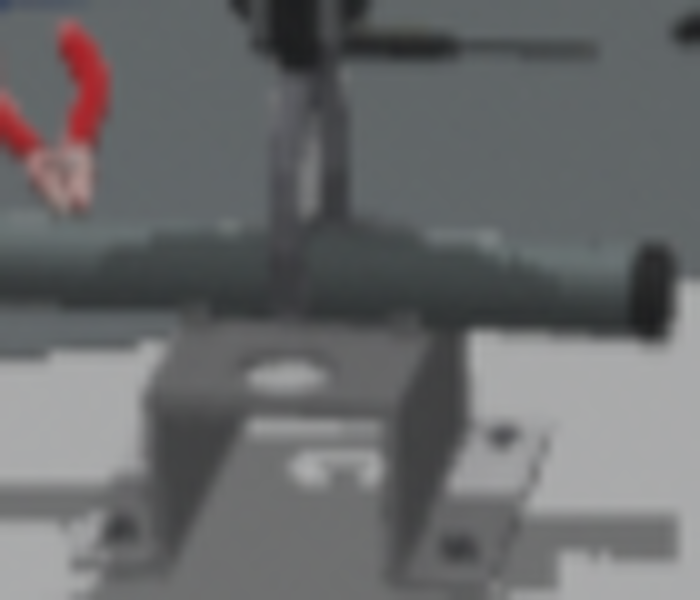

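```bash
python3 -m inch '[{"gripper":0,"tx":-0.002,"ty":0,"tz":0,"spin":0},{"gripper":0,"tx":-0.002,"ty":0,"tz":0,"spin":0},{"gripper":0,"tx":0,"ty":0,"tz":0.003,"spin":0},{"gripper":0,"tx":0,"ty":0,"tz":0.005,"spin":0},{"gripper":0,"tx":0,"ty":0,"tz":0.003,"spin":0},{"gripper":0,"tx":0,"ty":0,"tz":0,"spin":0},{"gripper":0,"tx":0,"ty":0,"tz":0,"spin":0},{"gripper":0,"tx":0,"ty":0,"tz":0,"spin":0}]'
python3 - <<'E'
from h import *
for n in ['wrist','scene','side']:
    d=snap(n,n+'9.png')
print(sense()['eef_pos'])
import cv2
a=cv2.imread('pics/scene9.png')[145:205,205:275];b=cv2.imread('pics/side9.png')[180:240,285:355]
c=cv2.imread('pics/wrist9.png')[170:290,250:390]
cv2.imwrite('pics/z15.png',np.vstack([cv2.resize(np.hstack([a,b]),None,fx=5.7,fy=5,interpolation=2),cv2.resize(c,(798,300))]))
E
```

```text
clock: 10.4
eef_pos: [510.2, 264.2, 125.3]
tcp_rot: [3.142, -0.0, 1.182]
contact_force: [0.2, -0.2, -1.7]
opening: 0.124
[510.14478917 264.21870429 125.38671617]
```

View pics/z15.png

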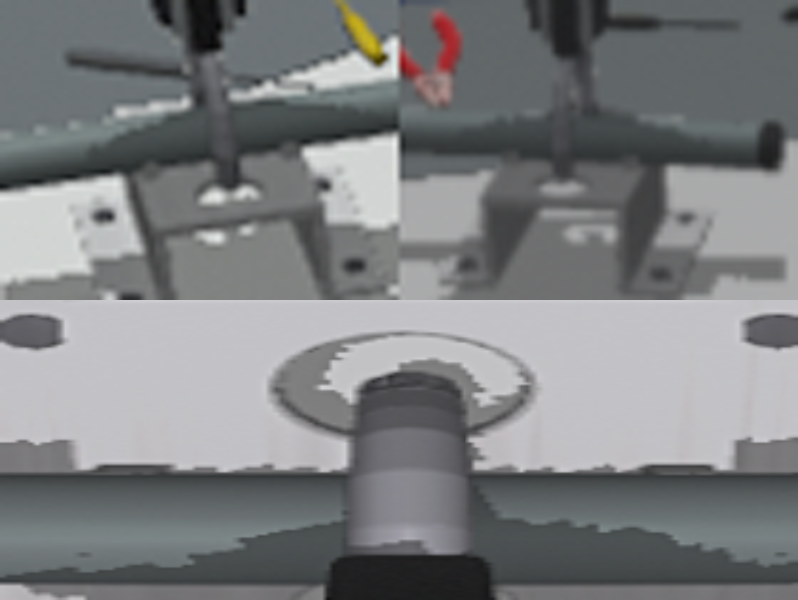

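```bash
python3 -m inch '[{"gripper":0,"tx":0.001,"ty":0,"tz":0.002,"spin":0},{"gripper":0,"tx":0,"ty":0,"tz":0.003,"spin":0},{"gripper":0,"tx":0,"ty":0,"tz":0.004,"spin":0},{"gripper":0,"tx":0,"ty":0,"tz":0.005,"spin":0},{"gripper":0,"tx":0,"ty":0,"tz":0.005,"spin":0},{"gripper":0,"tx":0,"ty":0,"tz":0.003,"spin":0},{"gripper":0,"tx":0,"ty":0,"tz":0,"spin":0},{"gripper":0,"tx":0,"ty":0,"tz":0,"spin":0}]'
python3 - <<'E'
from h import *
for n in ['wrist','scene','side']:
    d=snap(n,n+'10.png')
import cv2
a=cv2.imread('pics/scene10.png')[145:205,205:275];b=cv2.imread('pics/side10.png')[180:240,285:355]
c=cv2.imread('pics/wrist10.png')[170:290,250:390]
cv2.imwrite('pics/z16.png',np.vstack([cv2.resize(np.hstack([a,b]),None,fx=5.7,fy=5,interpolation=2),cv2.resize(c,(798,300))]))
E
```

```text
clock: 11.35
eef_pos: [510.5, 265.1, 103.2]
tcp_rot: [-3.142, 0.0, 1.182]
contact_force: [0.2, 0.1, -0.9]
opening: 0.13
```

View pics/z16.png

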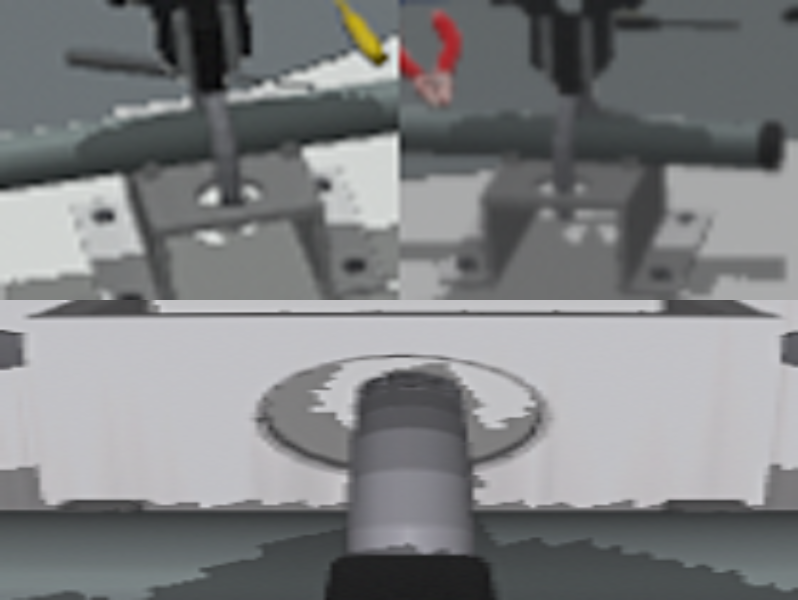

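```bash
python3 -m inch '[{"gripper":0,"tx":0,"ty":0,"tz":0.002,"spin":0},{"gripper":0,"tx":0,"ty":0,"tz":0.002,"spin":0},{"gripper":0,"tx":0,"ty":0,"tz":0.002,"spin":0},{"gripper":0,"tx":0,"ty":0,"tz":0.001,"spin":0},{"gripper":0,"tx":0,"ty":0,"tz":0.001,"spin":0},{"gripper":0,"tx":0,"ty":0,"tz":0.001,"spin":0},{"gripper":0,"tx":0,"ty":0,"tz":0,"spin":0},{"gripper":0,"tx":0,"ty":0,"tz":0,"spin":0}]'
```

```text
clock: 12.3
eef_pos: [510.5, 265.1, 94.3]
tcp_rot: [3.142, 0.0, 1.182]
contact_force: [-0.2, 0.2, -1.9]
opening: 0.129
```

```bash
python3 -m inch '[{"gripper":0,"tx":0,"ty":0,"tz":0.001,"spin":0},{"gripper":0,"tx":0,"ty":0,"tz":0.0005,"spin":0},{"gripper":0,"tx":0,"ty":0,"tz":0.0005,"spin":0},{"gripper":0,"tx":0,"ty":0,"tz":0,"spin":0},{"gripper":0,"tx":0,"ty":0,"tz":0,"spin":0},{"gripper":0,"tx":0,"ty":0,"tz":0,"spin":0},{"gripper":0,"tx":0,"ty":0,"tz":0,"spin":0},{"gripper":0,"tx":0,"ty":0,"tz":0,"spin":0}]'
```

```text
clock: 13.1
eef_pos: [510.5, 265.1, 92.4]
tcp_rot: [3.142, -0.0, 1.182]
contact_force: [-0.6, -0.4, 0.7]
opening: 0.129
```

```bash
python3 -m inch '[{"gripper":0,"tx":0,"ty":0,"tz":0.0005,"spin":0},{"gripper":0,"tx":0,"ty":0,"tz":0,"spin":0},{"gripper":0,"tx":0,"ty":0,"tz":0.0005,"spin":0},{"gripper":0,"tx":0,"ty":0,"tz":0,"spin":0},{"gripper":0,"tx":0,"ty":0,"tz":0,"spin":0},{"gripper":0,"tx":0,"ty":0,"tz":0,"spin":0},{"gripper":0,"tx":0,"ty":0,"tz":0,"spin":0},{"gripper":0,"tx":0,"ty":0,"tz":0,"spin":0}]'
python3 - <<'E'
from h import *
for n in ['wrist','scene','side']:
    d=snap(n,n+'11.png')
print(sense()['contact_force'])
import cv2
a=cv2.imread('pics/scene11.png')[130:205,205:275];b=cv2.imread('pics/side11.png')[165:240,285:355]
c=cv2.imread('pics/wrist11.png')[170:290,250:390]
cv2.imwrite('pics/z17.png',np.vstack([cv2.resize(np.hstack([a,b]),(798,340),interpolation=2),cv2.resize(c,(798,250))]))
E
```

```text
clock: 13.9
eef_pos: [510.6, 265.2, 92.1]
tcp_rot: [3.141, -0.0, 1.182]
contact_force: [-3.6, -1.3, 10.5]
opening: 0.126
[-2.92247855 -0.72473969 10.37799055]
```

View pics/z17.png

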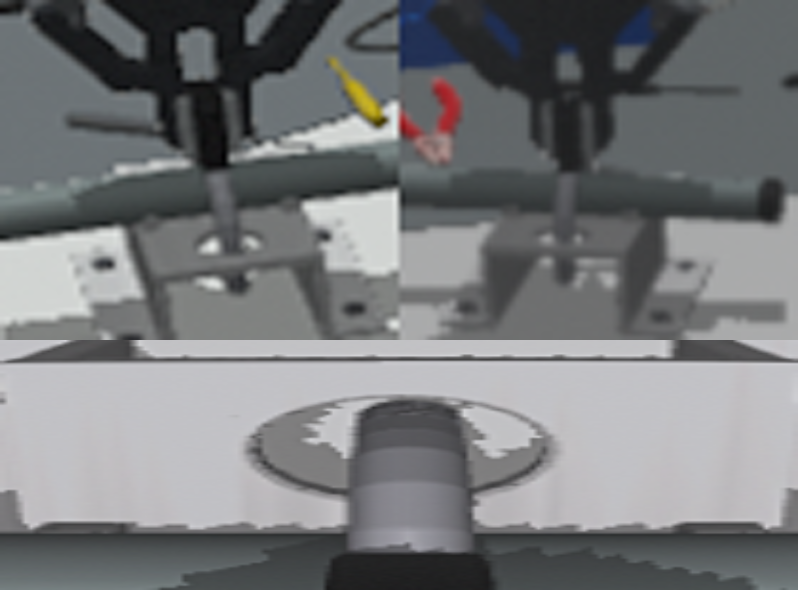

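```bash
python3 -m inch '[{"gripper":0,"tx":0,"ty":0,"tz":-0.0005,"spin":0},{"gripper":0,"tx":0,"ty":0,"tz":0,"spin":0},{"gripper":0.014,"tx":0,"ty":0,"tz":0,"spin":0},{"gripper":0.018,"tx":0,"ty":0,"tz":0,"spin":0},{"gripper":0.024,"tx":0,"ty":0,"tz":0,"spin":0},{"gripper":0.032,"tx":0,"ty":0,"tz":0,"spin":0},{"gripper":0.04,"tx":0,"ty":0,"tz":0,"spin":0},{"gripper":0.045,"tx":0,"ty":0,"tz":0,"spin":0}]' 20
python3 - <<'E'
from h import *
for n in ['wrist','scene','side']:
    d=snap(n,n+'12.png')
import cv2
a=cv2.imread('pics/scene12.png')[130:205,205:275];b=cv2.imread('pics/side12.png')[165:240,285:355]
c=cv2.imread('pics/wrist12.png')[170:400,200:440]
cv2.imwrite('pics/z18.png',np.hstack([cv2.resize(np.vstack([a,b]),(300,600),interpolation=2),cv2.resize(c,(500,600))]))
E
```

```text
clock: 14.85
eef_pos: [510.5, 265.1, 91.7]
tcp_rot: [-3.142, 0.0, 1.182]
contact_force: [-0.5, 0.1, -0.1]
opening: 0.523
```

View pics/z18.png

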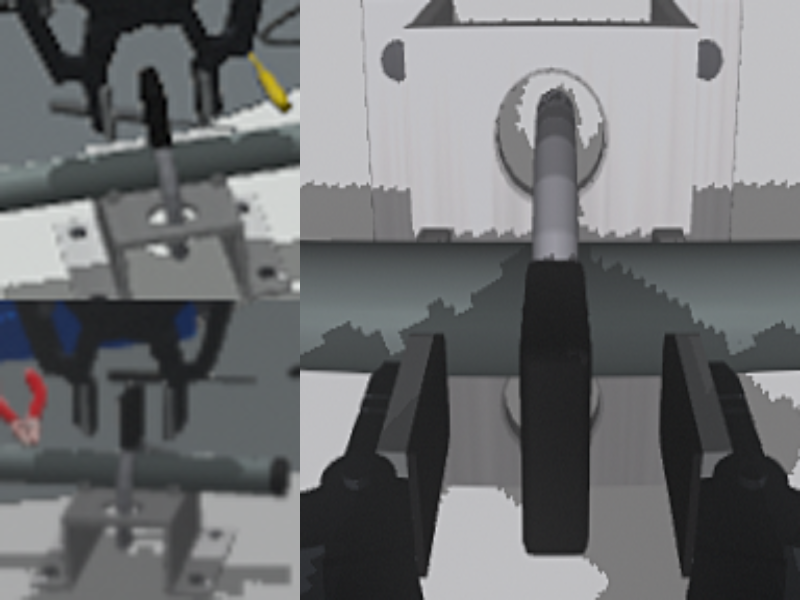

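The U-bolt hangs upright and free of the pads. I'll retreat straight up.

```bash
python3 -m inch '[{"gripper":0.045,"tx":0,"ty":0,"tz":-0.005,"spin":0},{"gripper":0.045,"tx":0,"ty":0,"tz":-0.01,"spin":0},{"gripper":0.045,"tx":0,"ty":0,"tz":-0.02,"spin":0},{"gripper":0.045,"tx":0,"ty":0,"tz":-0.02,"spin":0},{"gripper":0.045,"tx":0,"ty":0,"tz":-0.03,"spin":0},{"gripper":0.045,"tx":0,"ty":0,"tz":-0.03,"spin":0},{"gripper":0.045,"tx":0,"ty":0,"tz":-0.02,"spin":0},{"gripper":0.045,"tx":0,"ty":0,"tz":0,"spin":0}]'
python3 -m inch '[{"gripper":0.045,"tx":0,"ty":0,"tz":0,"spin":0},{"gripper":0.045,"tx":0,"ty":0,"tz":0,"spin":0},{"gripper":0.045,"tx":0,"ty":0,"tz":0,"spin":0},{"gripper":0.045,"tx":0,"ty":0,"tz":0,"spin":0},{"gripper":0.045,"tx":0,"ty":0,"tz":0,"spin":0},{"gripper":0.045,"tx":0,"ty":0,"tz":0,"spin":0},{"gripper":0.045,"tx":0,"ty":0,"tz":0,"spin":0},{"gripper":0.045,"tx":0,"ty":0,"tz":0,"spin":0}]'
python3 - <<'E'
from h import *
for n in ['wrist','scene','side']:
    d=snap(n,n+'13.png')
import cv2
a=cv2.imread('pics/scene13.png')[130:205,205:275];b=cv2.imread('pics/side13.png')[165:240,285:355]
c=cv2.imread('pics/wrist13.png')[170:400,200:440]
cv2.imwrite('pics/z19.png',np.hstack([cv2.resize(np.vstack([a,b]),(300,600),interpolation=2),cv2.resize(c,(500,600))]))
E
```

```text
clock: 15.8
eef_pos: [512.2, 266.0, 230.9]
tcp_rot: [3.137, -0.005, 1.182]
contact_force: [-0.6, -0.4, -0.2]
opening: 0.532
clock: 16.6
eef_pos: [510.4, 265.1, 226.8]
tcp_rot: [-3.142, 0.0, 1.182]
contact_force: [0.9, -0.2, 0.7]
opening: 0.527
```

View pics/z19.png

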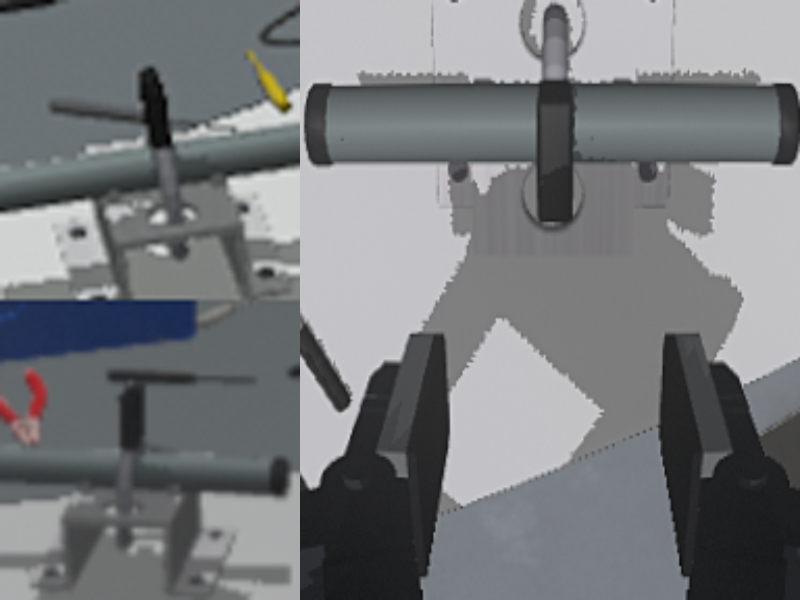

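View pics/scene13.png

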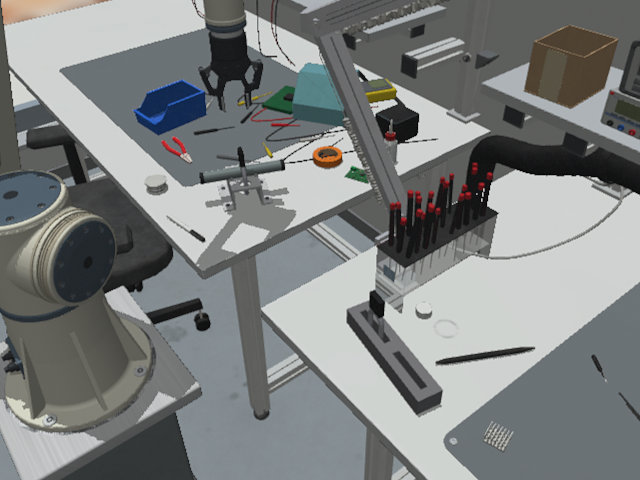

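```bash
python3 -c "
from rig import sign_off;print(sign_off())"
```

```text
the job is handed in; nothing more can be done
None
```

I fitted the wide U-bolt over the boom tube and handed the job in at about 17 s of the 38 s. One leg goes through each bracket hole, and the bow rests on the tube.

- **Insertion:** I held the U-bolt by its tab all the way down. The legs went in without measurable side force. When the bow touched the tube the wrist force was about 10 N, and I opened the jaws only after that.
- **Last checks:** After the arm withdrew about 135 mm upwards and waited, the pictures show the U-bolt still hanging upright. Its position has not changed since release, and the robot is touching nothing. The narrow U-bolt is still in its trough in the rack.
- **Disagreements:** The cameras differed by about 2–3 mm on where the bracket and U-bolt were. I corrected for this by looking again just above the holes. No check failed.

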